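Pump up the sprayer until its pressure pin stands out

TASK

Pump up the green sprayer on the potting bench: with the fingertips press its black plunger knob all the way down and let it spring all the way back up, again and again, until the steel indicator pin on the tank's top stands fully out, then let the plunger come up and move clear. Do not touch the pin, and do not lift, tip or shove the sprayer; leave the other things on the bench where they are.

Things in the scene. Friction and masses are not known exactly. Their poses are not given: they have to be found in the camera images.
- sprayer: pressure sprayer standing loose on the bench, about 1.9 kg: green upright cylindrical tank 140 mm across and 165 mm high, a pump with a black mushroom knob rising from the centre of its top, a short brass nozzle sticking out to 110 mm from the tank's axis on the -x side at 166 mm height. Origin at the centre of the tank's underside, z up along the tank and pump axis, x towards the indicator pin
- plunger (a joint): the pump's spring plunger, m: 0 = fully up (rest), 0.030 = fully down against a hard stop. The spring pushes back with about 5 N at the top and 12 N at the bottom, a few N more while a stroke moves, and raises the plunger again by itself within about 0.3 s of being let go
- plunger_top (a point): centre of the flat top (44 mm across) of the plunger's black knob, which is 52 mm across and 26 mm thick; 275 mm above the bench when up, 245 mm when fully down; the point moves with the plunger
- pin_out (a joint): how far the indicator pin is out, m: 0 = in (top 2 mm above its collar), 0.048 = fully out, where it stops by itself; starts between 0 and 0.020. Ratchet: it climbs on the plunger's down stroke (about 8 mm per full stroke, 5 to 13 on the first) and stays on the return. Let the plunger fully up between strokes; strokes under about 25 mm may add nothing; extra strokes do no harm
- indicator: the indicator pin: plain steel upright pin 12 mm across in a brass collar 22 mm across on the tank's top, 50 mm from the pump's axis on the sprayer's +x side. Origin at the centre of the pin's top: 174 mm above the bench when in, 222 mm when fully out
- flowerpot: terracotta pot 104 mm across and 90 mm high with a rigid flowering plant, 190 mm high in all; loose, 0.8 kg; origin at the centre of its underside
- oil_can: dark steel can 90 mm across with a conical top, spout to 185 mm high on its +x side and a loop handle to 76 mm on its -x side; loose, 0.5 kg; origin at the centre of its underside
- clay_pots: two small empty clay pots stacked, 76 mm across, 85 mm high; loose; origin at the centre of the underside
- jar: lidded jar 52 mm across, 75 mm high; loose; origin at the centre of its underside
- trowel: hand trowel lying flat, 300 mm long along its x (blade to +x), 56 mm wide, 27 mm high; loose; origin on the bench under its middle
- dibber: T-handled wooden dibber lying flat, 190 mm long along its x, 105 mm wide at the T, 26 mm high; loose; origin on the bench under its middle

How it is judged:
By the outcome, as a careful person would: the job done as asked, in the order asked, and still so for the second after the job is handed in, with the robot touching nothing.
It also fails if it takes over 54 s, if anything falls off the work surface, if the arm or the gripper's body presses on something with over 40 N, if the wrist force passes 120 N, or if a joint passes its speed limit or range.

ROBOT

A 7-joint arm with a two-finger parallel gripper is mounted at the origin on the work surface. World frame = base frame: x ahead of the robot, y to its left, z up, the work surface at z = 0. Lengths are in m, angles in rad, forces in N, time in s.
With the tool pointing down it reaches from about 0.4 to 0.85 m from the base axis. Payload 4.5 kg.
Tool frame: the origin (TCP) lies between the finger pads; the fingertips stand 8 mm ahead of it and the grasp point (between the pads) lies 11 mm behind it; z points along the fingers, y is the direction in which the jaws open and shut (so a half turn about z gives the same grasp; the last joint's range is limited). The gripper opens to 88 mm and grips with 3 to 60 N. Pads are 18 mm wide; open, the fingers measure 123 mm over their backs; the gripper's body (75 mm by 187 mm) begins 45 mm behind the grasp point.
Start: joints at [-1.113, 0.689, -0.195, 1.565, 0.157, 0.902, -0.215], TCP at [0.257, 0.57, 0.247] pointing down, gripper open.
Joint ranges: [-3.01, 3.01], [-0.46, 2.08], [-1.47, 1.51], [0.13, 2.56], [-1, 4.14], [0.04, 2.09], [-2.66, 2.66]. Speed limits (rad/s): [2.57, 2.57, 3.14, 3.14, 3.14, 3.14, 3.14].

INTERFACE

Orientations are given as a unit quaternion [x, y, z, w].
In Python, from plant import r gives the robot as it stands.
- The arm moves only by the tool carry_out, never from a script. Its argument "commands" is a list that holds one entry, the list of rows, each a list of 7 numbers: the turn, a rotation vector about the tool's x, y, z in rad, then the shift along the tool's x, y, z in cm, then the finger opening in cm, from 0 to 8.81. A call has 1 to 10 rows; each row is the pose to reach, as a shift and turn from the pose commanded when the call began, along the tool's axes at that moment; what a row does not reach only later rows make up. A row lasts 1/12 s, in which the tool goes at most 41.7 mm and 7.16 degrees, less where a joint would pass 70% of its speed; a pose out of reach is approached as far as the arm can. A call with a gripper value outside its range is refused whole. The fingers move at their own pace and stop on an object; "force" is the grip in N (left out, the last holds). Time passes only in rows, so rows that repeat a pose let the fingers close. It gives the time, the measured TCP pose, the force and the opening at its end, in the units of the state.
- r.get_state(): the state, without advancing time (a new reading comes with each control period).
- r.snapshot(name): name is "side" or "top"; returns a dict with "pixels" (400x640x3 uint8, red, green, blue), "mtx" (3x3 intrinsics, pixels), "k1" (the pictures are not rectified: a ray, as slopes to the right and down, at radius r is drawn at 1 + k1 r^2 times it, then the intrinsics apply), "xyz" and "rotation" of the camera in the world. Camera axes: x right, y down, z forward; pixel columns grow to the right and rows downward; lengths in m; the calibration is good to about 2 mm. A picture is of the moment at which its call begins. There is no depth.
- r.finish_job(): hands the job in, once; it reports no verdict.
The state is a dict: "clock": time; "q": joint angles; "qd": joint speeds; "joint_torque": joint torques, N m; "tool_pos": TCP position; "eef_rot": TCP orientation; "contact_force": force on the tool from outside, world axes, zero at the start; "moment": the same for the moment, N m; "opening": opening from 0.0 (shut) to 1.0 (fully open).
Only numpy, scipy, OpenCV 4.12 (cv2) and the standard library are available. Lean on these libraries where they do the work, as an engineer would, in place of code of your own. Each camera call takes 0.05 s, during which the arm holds its last target.

## Working session

There is one attempt and no reset: what is moved stays moved. The work goes in short steps, Python scripts to look and compute and a tool call to move; the robot and the scene stay as the last step left them, time stands still between calls to the robot, and variables do not carry over. Pictures are saved under pics/ and viewed, and the job is handed in when it is done.

Besides the shell and the picture viewer there is one more tool, called after "Request:" by a JSON object that holds its "fn" and its "kwargs", one argument or row to a line. carry_out: Moves the arm, as the interface text tells. Its arguments: {"type":"object","properties":{"commands":{"type":"array"},"force":{"type":"number"}},"required":["commands"]}

```bash
mkdir -p pics; ls; python3 - <<'E'
from plant import r
import cv2
print(r.get_state())
for n in("side","top"):
    s=r.snapshot(n); cv2.imwrite(f"pics/{n}0.png",s["pixels"][:,:,::-1]); print(n,s["mtx"],s["k1"],s["xyz"],s["rotation"])
E
```

```text
pics
{'clock': 0.0, 'q': array([-1.11320985,  0.6899717 , -0.19451328,  1.56633366,  0.15731627,
        0.90251184, -0.21510625]), 'qd': array([ 3.57654287e-04,  2.08216613e-04, -3.99480900e-05, -8.63919411e-04,
       -1.42675782e-04,  2.58984894e-05,  1.27133776e-04]), 'joint_torque': array([-9.82863821e-05, -5.27557826e+01, -1.26710996e+00, -1.53426147e+01,
       -5.27177565e-02,  6.64221647e-03,  1.74290831e-04]), 'tool_pos': array([0.256805  , 0.56912746, 0.24592044]), 'eef_rot': array([ 2.10268837e-01,  9.77643175e-01, -9.07771381e-04, -1.19138117e-04]), 'contact_force': array([ 0.08565576, -0.29430513, -0.82105158]), 'moment': array([-0.0120918 , -0.0031678 ,  0.03685849]), 'opening': 1.003166835195734}
side [[486.38025543   0.         321.91154438]
 [  0.         486.38025543 202.98983131]
 [  0.           0.           1.        ]] -0.1121061516468577 [-0.28996912 -0.79709738  1.10045889] [ 0.83828128 -0.33869218  0.15063782 -0.39985042]
top [[425.50570752   0.         315.96557703]
 [  0.         425.50570752 200.8431754 ]
 [  0.           0.           1.        ]] -0.046683026006303655 [0.21908845 0.00878139 1.41736859] [-0.6946438   0.71315529 -0.05888295  0.0735685 ]
```

View pics/side0.png

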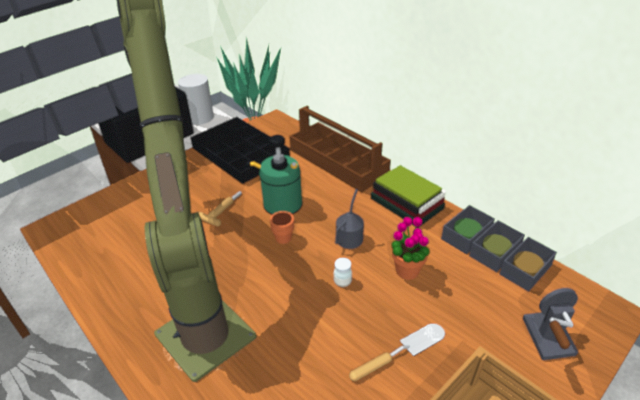

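View pics/top0.png

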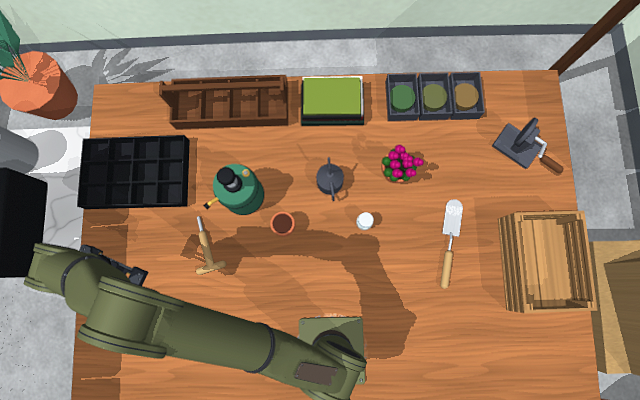

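The top view shows the sprayer at about (238,188) with its knob near (228,178). The side view shows the knob near (278,145). I'll enlarge both for exact pixels.

```bash
python3 - <<'E'
import cv2,numpy as np
a=cv2.imread("pics/side0.png")[125:225,235:325]; b=cv2.imread("pics/top0.png")[150:230,190:280]
a=cv2.resize(a,None,fx=6,fy=6,interpolation=cv2.INTER_CUBIC);b=cv2.resize(b,None,fx=7,fy=7,interpolation=cv2.INTER_CUBIC)
cv2.imwrite("pics/sc.png",a);cv2.imwrite("pics/tc.png",b)
E
```

```text
(no output)
```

View pics/sc.png

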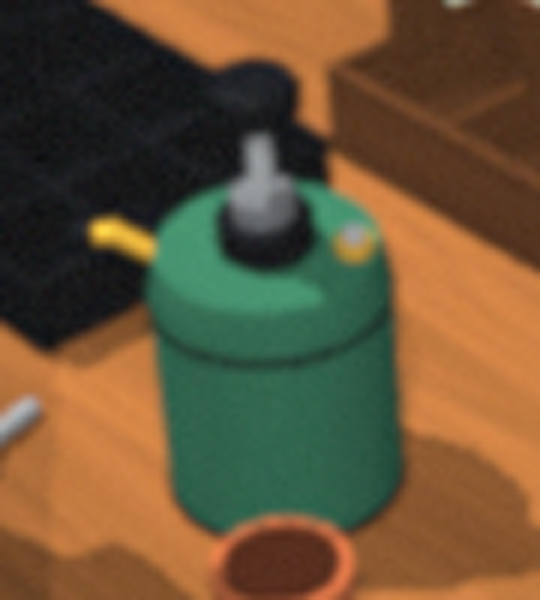

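View pics/tc.png

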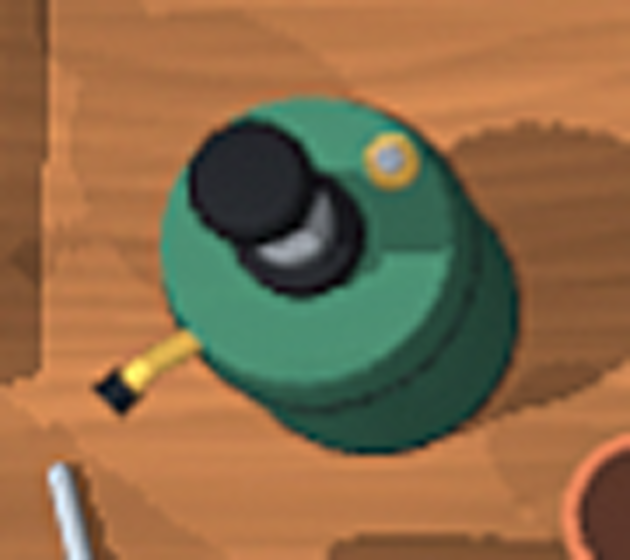

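```bash
cat >h.py <<'E'
from plant import r
import cv2,numpy as np
from scipy.spatial.transform import Rotation as R
def ray(s,uv):
    d=np.array([s["k1"],0,0,0,0.])
    n=cv2.undistortPoints(np.array([[uv]],float),s["mtx"],d)[0,0]
    return s["xyz"],R.from_quat(s["rotation"]).apply([n[0],n[1],1])
def at(s,uv,z):
    o,d=ray(s,uv); return (o+d*(z-o[2])/d[2]).round(4)
def proj(s,P):
    q=R.from_quat(s["rotation"]); p=q.inv().apply(np.array(P,float)-s["xyz"])
    return cv2.projectPoints(p.reshape(-1,1,3),np.zeros(3),np.zeros(3),s["mtx"],np.array([s["k1"],0,0,0,0.]))[0][:,0].round(1)
E
python3 - <<'E'
from h import *
t=r.snapshot("top");s=r.snapshot("side")
k=at(t,(225.3,175.6),.265);print("knob top",k,"side",at(s,(277.4,139.6),.265))
print("pin",at(t,(245.4,172.1),.178), "side",at(s,(294.,164.5),.178))
print("nozzle",at(t,(207,206),.166))
for xy in [k[:2]]:
  print(proj(s,[[*xy,.262],[*xy,.275],[*xy,.165]]),proj(t,[[*xy,.275],[*xy,.165],[*xy,0]]))
st=r.get_state();q=R.from_quat(st["eef_rot"]);print(q.as_matrix().round(3))
for n,u in dict(pot=(403,163),can=(330,180),clay=(283,223),jar=(365,221),dib=(208,245)).items(): print(n,at(t,u,.06))
E
```

```text
knob top [0.5176 0.2831 0.265 ] side [0.519  0.2867 0.265 ]
pin [0.5491 0.2427 0.178 ] side [0.5432 0.2397 0.178 ]
nozzle [0.4505 0.3608 0.166 ]
[[277.9 141. ]
 [277.6 137.5]
 [280.  165.6]] [[224.5 174.7]
 [232.9 183.6]
 [243.3 194.5]]
[[-0.912  0.411 -0.   ]
 [ 0.411  0.912 -0.001]
 [-0.    -0.001 -1.   ]]
pot [ 0.5958 -0.2558  0.06  ]
can [ 0.5453 -0.0137  0.06  ]
clay [0.4075 0.142  0.06  ]
jar [ 0.4068 -0.1219  0.06  ]
dib [0.3426 0.3845 0.06  ]
```

Request:
{"fn": "carry_out", "kwargs": {
  "commands": [
    [[0,0,0,0,0,-3,0],[0,0,0,0,0,-6,0],[0,0,0,-1.5,-0.7,-8,0],[0,0,0,-4.5,-2,-8,0],[0,0,0,-8,-3.5,-8,0],[0,0,0,-11.5,-5,-8,0],[0,0,0,-15,-6.5,-8,0],[0,0,0,-18.5,-8,-8,0],[0,0,0,-22,-9.5,-8,0],[0,0,0,-25,-11,-8,0]]
  ],
  "force": 20
}}

```text
clock: 1.03
tool_pos: [0.4414, 0.3643, 0.3266]
eef_rot: [0.211, 0.977, -0.0, 0.0]
contact_force: [0.7, -0.4, 0.1]
opening: 0.265
```

Request:
{"fn": "carry_out", "kwargs": {
  "commands": [
    [[0,0,0,-3,-1.2,0,0],[0,0,0,-6,-2.4,0,0],[0,0,0,-9,-3.6,0,0],[0,0,0,-10.5,-4.2,0,0],[0,0,0,-10.5,-4.2,0,0],[0,0,0,-10.5,-4.2,0,0],[0,0,0,-10.5,-4.2,0,0]]
  ]
}}

```text
clock: 1.62
tool_pos: [0.5168, 0.2867, 0.3266]
eef_rot: [0.209, 0.978, 0.0, -0.001]
contact_force: [-0.5, 0.7, 0.5]
opening: 0.01
```

```bash
python3 - <<'E'
from h import *
st=r.get_state();print(st["clock"],st["tool_pos"],st["contact_force"],st["opening"])
for n,(x,y) in dict(side=(235,100),top=(180,140)).items():
    s=r.snapshot(n); c=s["pixels"][y:y+120,x:x+110,::-1]
    p=st["tool_pos"]; print(proj(s,[[p[0],p[1],p[2]-.008]]))
    cv2.imwrite(f"pics/{n}1.png",cv2.resize(c,None,fx=5,fy=5,interpolation=cv2.INTER_CUBIC))
E
```

```text
1.6167 [0.51681722 0.28670293 0.32662725] [-0.50940773  0.70699568  0.53176319] 0.009772352885782683
[[275.6 125.4]]
[[219.3 171. ]]
```

View pics/side1.png

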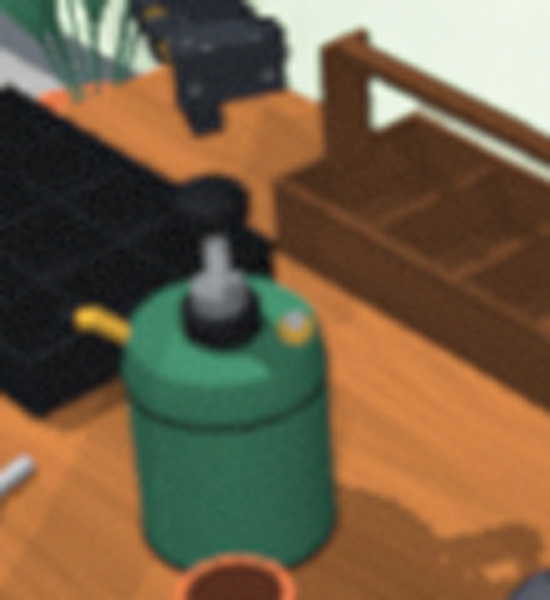

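View pics/top1.png

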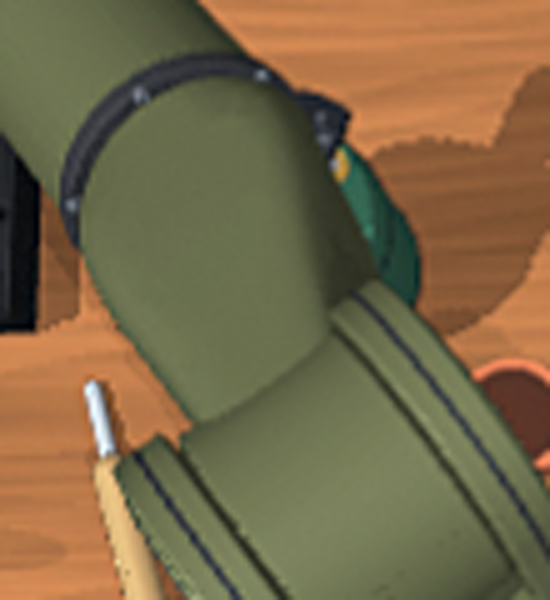

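The fingertips are over the knob: the tip is at (276,126) in the side image, where it was predicted, and the knob top is at (277,138). Starting the first stroke.

Request:
{"fn": "carry_out", "kwargs": {
  "commands": [
    [[0,0,0,0,0,2,0],[0,0,0,0,0,4,0],[0,0,0,0,0,4.7,0],[0,0,0,0,0,5.4,0],[0,0,0,0,0,5.9,0],[0,0,0,0,0,5.9,0],[0,0,0,0,0,5.9,0]]
  ]
}}

```text
clock: 2.3
tool_pos: [0.5168, 0.2866, 0.2691]
eef_rot: [0.209, 0.978, 0.0, -0.001]
contact_force: [-3.4, -0.7, 7.6]
opening: 0.007
```

Request:
{"fn": "carry_out", "kwargs": {
  "commands": [
    [[0,0,0,0,0,0.6,0],[0,0,0,0,0,1.2,0],[0,0,0,0,0,1.4,0],[0,0,0,0,0,1.4,0],[0,0,0,0,0,1.4,0]]
  ]
}}

```text
clock: 2.72
tool_pos: [0.5168, 0.2866, 0.2558]
eef_rot: [0.209, 0.978, 0.0, -0.0]
contact_force: [-4.1, -1.0, 11.2]
opening: 0.004
```

Request:
{"fn": "carry_out", "kwargs": {
  "commands": [
    [[0,0,0,0,0,0.3,0],[0,0,0,0,0,0.4,0],[0,0,0,0,0,0.4,0]]
  ]
}}

```text
clock: 2.97
tool_pos: [0.5169, 0.2867, 0.2535]
eef_rot: [0.209, 0.978, 0.001, 0.0]
contact_force: [-7.3, -2.8, 20.6]
opening: 0.004
```

```bash
python3 - <<'E'
from h import *
st=r.get_state();print(st["clock"],st["tool_pos"],st["contact_force"],st["opening"])
for n,(x,y) in dict(side=(235,100),top=(180,140)).items():
    s=r.snapshot(n); c=s["pixels"][y:y+120,x:x+110,::-1]
    cv2.imwrite(f"pics/{n}2.png",cv2.resize(c,None,fx=5,fy=5,interpolation=cv2.INTER_CUBIC))
E
```

```text
2.9667 [0.51694062 0.28668414 0.25345382] [-7.26825364 -2.80794776 20.56569281] 0.004395051754587462
```

View pics/side2.png

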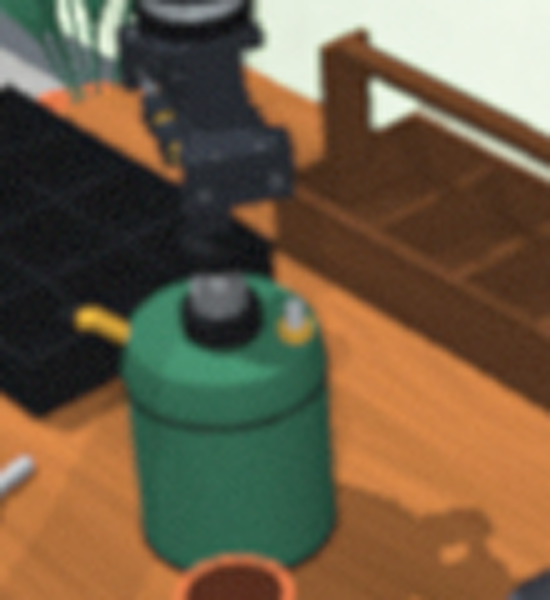

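At the stop, Fz is 20 N, the TCP is at 0.2535 and the knob is down. The pin top has risen from about (296,318) to (294,303) in the crop, and the tank hasn't moved. Next are repeated strokes: up 4 cm, dwell, then down.

Request:
{"fn": "carry_out", "kwargs": {
  "commands": [
    [[0,0,0,0,0,-2,0],[0,0,0,0,0,-4,0],[0,0,0,0,0,-4,0],[0,0,0,0,0,-4,0],[0,0,0,0,0,-4,0],[0,0,0,0,0,-4,0],[0,0,0,0,0,-4,0]]
  ]
}}

```text
clock: 3.65
tool_pos: [0.5175, 0.285, 0.2887]
eef_rot: [0.21, 0.978, -0.001, -0.001]
contact_force: [0.2, 0.3, 0.3]
opening: 0.005
```

```bash
python3 - <<'E'
from h import *
st=r.get_state();print(st["clock"],st["tool_pos"],st["contact_force"],st["opening"])
for n,(x,y) in dict(side=(235,100)).items():
    s=r.snapshot(n); c=s["pixels"][y:y+120,x:x+110,::-1]
    cv2.imwrite(f"pics/{n}3.png",cv2.resize(c,None,fx=5,fy=5,interpolation=cv2.INTER_CUBIC))
E
```

```text
3.65 [0.51750522 0.28497124 0.28868683] [0.20552579 0.34065728 0.31318458] 0.004589424931303508
```

View pics/side3.png

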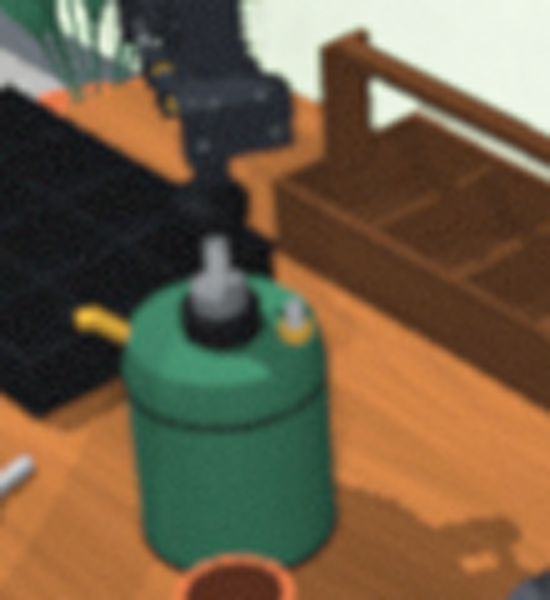

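Knob is back up and the tank is unmoved, so I'll chain strokes: down, hold, up, dwell.

Request:
{"fn": "carry_out", "kwargs": {
  "commands": [
    [[0,0,0,0,0,1.2,0],[0,0,0,0,0,2.4,0],[0,0,0,0,0,3.4,0],[0,0,0,0,0,3.9,0],[0,0,0,0,0,4,0],[0,0,0,0,0,4,0],[0,0,0,0,0,4,0]]
  ]
}}

```text
clock: 4.28
tool_pos: [0.5191, 0.2859, 0.2534]
eef_rot: [0.21, 0.978, 0.002, 0.002]
contact_force: [-5.7, -3.4, 23.1]
opening: 0.007
```

Request:
{"fn": "carry_out", "kwargs": {
  "commands": [
    [[0,0,0,0,0,-2,0],[0,0,0,0,0,-4,0],[0,0,0,0,0,-4,0],[0,0,0,0,0,-4,0],[0,0,0,0,0,-4,0],[0,0,0,0,0,-4,0]]
  ]
}}

```text
clock: 4.78
tool_pos: [0.5173, 0.2847, 0.2883]
eef_rot: [0.21, 0.978, -0.001, -0.001]
contact_force: [0.3, -0.1, -0.5]
opening: 0.005
```

Request:
{"fn": "carry_out", "kwargs": {
  "commands": [
    [[0,0,0,0,0,1.2,0],[0,0,0,0,0,2.4,0],[0,0,0,0,0,3.4,0],[0,0,0,0,0,3.9,0],[0,0,0,0,0,4,0],[0,0,0,0,0,4,0],[0,0,0,0,0,4,0]]
  ]
}}

```text
clock: 5.37
tool_pos: [0.5187, 0.2856, 0.2534]
eef_rot: [0.211, 0.978, 0.001, 0.001]
contact_force: [-6.5, -3.9, 27.8]
opening: 0.006
```

Request:
{"fn": "carry_out", "kwargs": {
  "commands": [
    [[0,0,0,0,0,-2,0],[0,0,0,0,0,-4,0],[0,0,0,0,0,-4,0],[0,0,0,0,0,-4,0],[0,0,0,0,0,-4,0],[0,0,0,0,0,-4,0]]
  ]
}}

```text
clock: 5.87
tool_pos: [0.5172, 0.2846, 0.288]
eef_rot: [0.21, 0.978, -0.001, -0.001]
contact_force: [-0.5, 0.3, -0.2]
opening: 0.003
```

```bash
python3 - <<'E'
from h import *
st=r.get_state();print(st["clock"],st["tool_pos"],st["contact_force"],st["opening"])
for n,(x,y) in dict(side=(235,100)).items():
    s=r.snapshot(n); c=s["pixels"][y:y+120,x:x+110,::-1]
    cv2.imwrite(f"pics/{n}4.png",cv2.resize(c,None,fx=5,fy=5,interpolation=cv2.INTER_CUBIC))
E
```

```text
5.8667 [0.5172104  0.28458076 0.28799425] [-0.48923894  0.27515338 -0.20035734] 0.002818516680220832
```

View pics/side4.png

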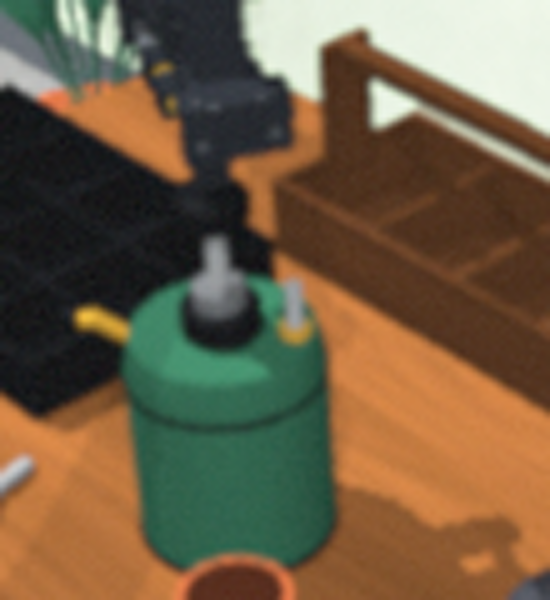

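The pin top is now at about (293,284) in the crop and the tank is still unmoved. Force is creeping up, so I'm trimming the down travel to 3.9.

Request:
{"fn": "carry_out", "kwargs": {
  "commands": [
    [[0,0,0,0,0,1.2,0],[0,0,0,0,0,2.4,0],[0,0,0,0,0,3.4,0],[0,0,0,0,0,3.8,0],[0,0,0,0,0,3.9,0],[0,0,0,0,0,3.9,0],[0,0,0,0,0,3.9,0]]
  ]
}}

```text
clock: 6.5
tool_pos: [0.5187, 0.2856, 0.2534]
eef_rot: [0.21, 0.978, 0.001, 0.001]
contact_force: [-3.5, -2.4, 20.8]
opening: 0.007
```

Request:
{"fn": "carry_out", "kwargs": {
  "commands": [
    [[0,0,0,0,0,-2,0],[0,0,0,0,0,-4,0],[0,0,0,0,0,-4,0],[0,0,0,0,0,-4,0],[0,0,0,0,0,-4,0],[0,0,0,0,0,-4,0]]
  ]
}}

```text
clock: 7.0
tool_pos: [0.5173, 0.2846, 0.2891]
eef_rot: [0.21, 0.978, -0.001, -0.001]
contact_force: [0.5, 0.1, -0.7]
opening: 0.007
```

Request:
{"fn": "carry_out", "kwargs": {
  "commands": [
    [[0,0,0,0,0,1.2,0],[0,0,0,0,0,2.4,0],[0,0,0,0,0,3.4,0],[0,0,0,0,0,3.9,0],[0,0,0,0,0,4,0],[0,0,0,0,0,4,0],[0,0,0,0,0,4,0]]
  ]
}}

```text
clock: 7.58
tool_pos: [0.5187, 0.2856, 0.2534]
eef_rot: [0.21, 0.978, 0.001, 0.001]
contact_force: [-3.9, -2.7, 22.5]
opening: 0.002
```

Request:
{"fn": "carry_out", "kwargs": {
  "commands": [
    [[0,0,0,0,0,-2,0],[0,0,0,0,0,-4,0],[0,0,0,0,0,-4,0],[0,0,0,0,0,-4,0],[0,0,0,0,0,-4,0],[0,0,0,0,0,-4,0]]
  ]
}}

```text
clock: 8.08
tool_pos: [0.5172, 0.2846, 0.289]
eef_rot: [0.21, 0.978, -0.001, -0.001]
contact_force: [-0.2, -0.1, 0.8]
opening: 0.006
```

```bash
python3 - <<'E'
from h import *
for n,(x,y) in dict(side=(235,100)).items():
    s=r.snapshot(n); c=s["pixels"][y:y+120,x:x+110,::-1]
    print((proj(s,[[.547,.242,.174],[.547,.242,.222]])-[x,y])*5)
    cv2.imwrite(f"pics/{n}5.png",cv2.resize(c,None,fx=5,fy=5,interpolation=cv2.INTER_CUBIC))
E
```

```text
[[297.5 323.5]
 [293.5 263.5]]
```

View pics/side5.png

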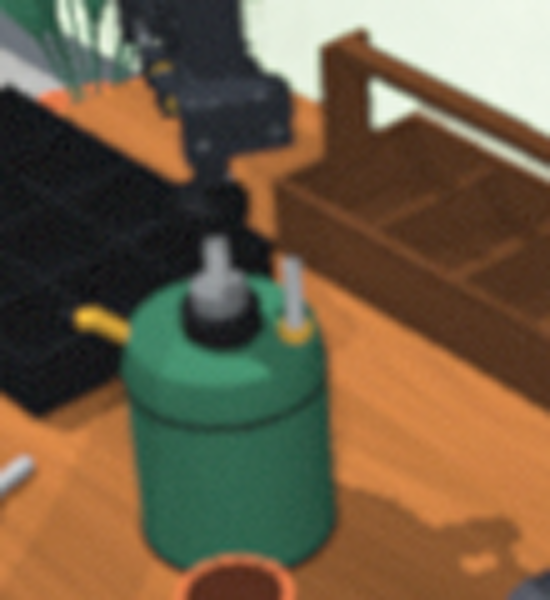

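The pin top is at about (292,261), close to the predicted full-out (293,263). Extra strokes do no harm, so I'll do more and check that the pin stops rising.

Request:
{"fn": "carry_out", "kwargs": {
  "commands": [
    [[0,0,0,0,0,1.2,0],[0,0,0,0,0,2.4,0],[0,0,0,0,0,3.4,0],[0,0,0,0,0,3.9,0],[0,0,0,0,0,4,0],[0,0,0,0,0,4,0],[0,0,0,0,0,4,0]]
  ]
}}

```text
clock: 8.72
tool_pos: [0.5188, 0.2857, 0.2534]
eef_rot: [0.21, 0.978, 0.001, 0.001]
contact_force: [-3.5, -1.9, 20.6]
opening: 0.005
```

Request:
{"fn": "carry_out", "kwargs": {
  "commands": [
    [[0,0,0,0,0,-2,0],[0,0,0,0,0,-4,0],[0,0,0,0,0,-4,0],[0,0,0,0,0,-4,0],[0,0,0,0,0,-4,0],[0,0,0,0,0,-4,0]]
  ]
}}

```text
clock: 9.22
tool_pos: [0.5173, 0.2846, 0.2891]
eef_rot: [0.21, 0.978, -0.001, -0.001]
contact_force: [0.3, -0.6, 0.1]
opening: 0.008
```

```bash
python3 - <<'E'
from h import *
x,y=235,100
s=r.snapshot("side"); c=s["pixels"][y:y+120,x:x+110,::-1]
cv2.imwrite("pics/side6.png",cv2.resize(c,None,fx=5,fy=5,interpolation=cv2.INTER_CUBIC))
E
```

Request:
{"fn": "carry_out", "kwargs": {
  "commands": [
    [[0,0,0,0,0,1.2,0],[0,0,0,0,0,2.4,0],[0,0,0,0,0,3.4,0],[0,0,0,0,0,3.9,0],[0,0,0,0,0,3.95,0],[0,0,0,0,0,3.95,0],[0,0,0,0,0,3.95,0]]
  ]
}}

```text
clock: 9.85
tool_pos: [0.5188, 0.2857, 0.2534]
eef_rot: [0.21, 0.978, 0.001, 0.001]
contact_force: [-2.5, -1.8, 17.5]
opening: 0.009
```

Request:
{"fn": "carry_out", "kwargs": {
  "commands": [
    [[0,0,0,0,0,-2,0],[0,0,0,0,0,-4,0],[0,0,0,0,0,-4,0],[0,0,0,0,0,-4,0],[0,0,0,0,0,-4,0],[0,0,0,0,0,-4,0]]
  ]
}}

```text
clock: 10.35
tool_pos: [0.5173, 0.2846, 0.2896]
eef_rot: [0.21, 0.978, -0.001, -0.001]
contact_force: [-0.4, -0.2, -0.3]
opening: 0.004
```

```bash
python3 - <<'E'
from h import *
x,y=235,100
s=r.snapshot("side"); c=s["pixels"][y:y+120,x:x+110,::-1]
b=cv2.resize(c,None,fx=5,fy=5,interpolation=cv2.INTER_CUBIC);cv2.imwrite("pics/side7.png",b)
L=[cv2.imread(f"pics/side{i}.png")[230:350,230:350] for i in (4,5,6,7)]
cv2.imwrite("pics/cmp.png",cv2.resize(np.hstack(L),(800,200)))
E
```

```text
(no output)
```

View pics/cmp.png

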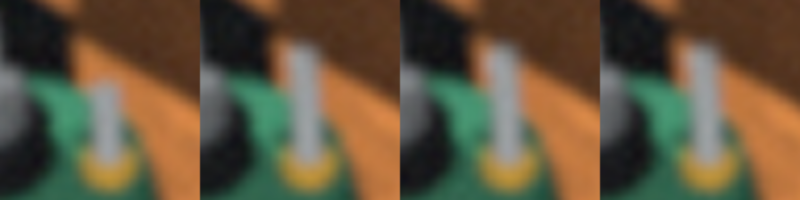

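The pin top is the same in the last three panels, so it's fully out. Moving clear: up, then back the way I came.

Request:
{"fn": "carry_out", "kwargs": {
  "commands": [
    [[0,0,0,0,0,-2,0],[0,0,0,0,0,-5,0],[0,0,0,0,0,-7,0],[0,0,0,3,1.5,-8,0],[0,0,0,6,3,-8,0],[0,0,0,9,4.5,-8,0],[0,0,0,12,6,-8,0],[0,0,0,15,7,-8,0],[0,0,0,18,8,-8,0],[0,0,0,21,9,-8,0]]
  ]
}}

```text
clock: 11.23
tool_pos: [0.3622, 0.4541, 0.3702]
eef_rot: [0.21, 0.978, -0.001, -0.0]
contact_force: [-0.7, -0.8, -0.2]
opening: 0.004
```

Request:
{"fn": "carry_out", "kwargs": {
  "commands": [
    [[0,0,0,3,1.3,0,0],[0,0,0,6,2.6,0,0],[0,0,0,9,3.9,0,0],[0,0,0,11,4.8,0,0],[0,0,0,12,5.2,0,0],[0,0,0,12,5.2,0,0],[0,0,0,12,5.2,0,0],[0,0,0,12,5.2,0,0]]
  ]
}}

```text
clock: 11.9
tool_pos: [0.2779, 0.5487, 0.3709]
eef_rot: [0.212, 0.977, -0.001, 0.001]
contact_force: [0.7, 0.3, -0.6]
opening: 0.006
```

```bash
python3 - <<'E'
from h import *
t=r.snapshot("top");s=r.snapshot("side")
a=t["pixels"][150:230,190:280,::-1];b=s["pixels"][125:225,235:325,::-1]
a0=cv2.imread("pics/top0.png")[150:230,190:280];b0=cv2.imread("pics/side0.png")[125:225,235:325]
f=lambda i:cv2.resize(i,(380,290),interpolation=cv2.INTER_CUBIC)
cv2.imwrite("pics/end.png",np.vstack([np.hstack([f(a0),f(a)]),np.hstack([f(b0),f(b)])]))
cv2.imwrite("pics/top9.png",t["pixels"][:,:,::-1])
E
```

```text
(no output)
```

View pics/end.png

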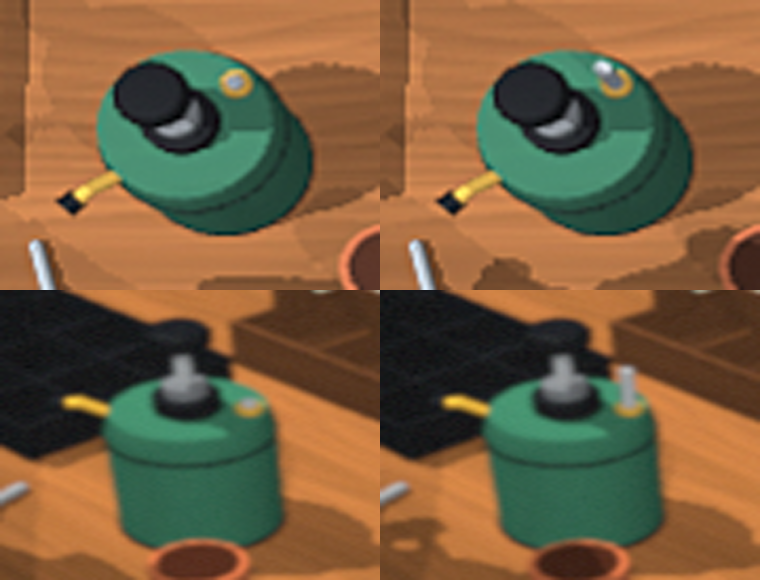

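View pics/top9.png

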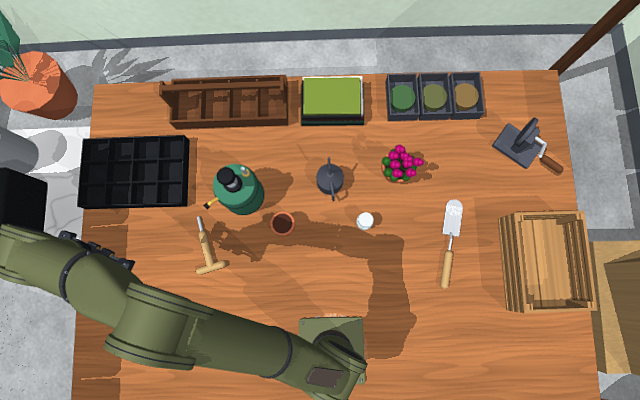

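The sprayer is in the same place before and after (knob at (226,176) in the top view), the knob is up and the pin is tall. The other items haven't moved, so I'm handing in.

```bash
python3 -c "
from plant import r
print(r.finish_job())"
```

```text
the job is handed in; nothing more can be done
None
```

I pumped the sprayer with closed fingertips on the centre of the knob until the pin was fully out, then let the plunger up and moved clear. I handed the job in at about 12 s.

- **Strokes:** I made seven full strokes, each down to the hard stop (TCP at 0.2534 m, about 17–28 N at the end of each stroke). I lifted clear between strokes so the plunger could spring back.
- **Pin:** its top reached the predicted fully-out position after stroke 5. It did not rise further on strokes 6 and 7.
- **Last pictures:** the knob is up, and the sprayer and other items are where they started as far as I can see. The arm is well clear, with contact force near zero.
- **Side force:** while pressing I measured 3–8 N sideways, with the TCP about 2 mm off its free position. The sprayer showed no movement from this.
- **Pin in the top view:** it shows a slightly smaller rise than the full 48 mm. That fits a pin that started partly out, but I did not measure the starting height separately.

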